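# Hold a tube carrier against the jig's stop bolt

## Robot

A 6-joint arm with a two-finger parallel gripper is mounted at the origin on a cart in front of the work surface, level with it; the furniture and walls round the work are solid. World frame = base frame: x ahead of the robot, y to its left, z up, the work surface at z = 0. Lengths are in m, angles in rad, forces in N, time in s.
With the tool pointing down it reaches from about 0.35 to 0.85 m from the base axis. Payload 8.1 kg.
Tool frame: the origin (TCP) lies between the finger pads; the fingertips stand 11 mm ahead of it and the grasp point (between the pads) lies 8 mm behind it (robot.tips_ahead is the distance from the TCP to the fingertips, in m); z points along the fingers, y is the line along which they close (so a half turn about z gives the same grasp; the last joint's range is limited). The gripper opens to 93 mm and grips with 3 to 60 N. Pads are 15 mm wide; open, the fingers measure 128 mm over their backs; the gripper's body (75 mm by 188 mm) begins 65 mm behind the grasp point.
Start: joints at [-1.262, 0.13, 1.488, -0, 1.523, -0.085], TCP at [0.23, -0.554, 0.23] pointing down, gripper open.
Joint ranges: [-2.96, 2.96], [-0.89, 2.26], [0.02, 2.5], [-1.34, 4.48], [0, 2.73], [-2.66, 2.66]. Speed limits (rad/s): [2.39, 2.39, 2.79, 3.14, 3.14, 3.14].

## Interface

Orientations are given as a rotation vector (axis times angle).
In Python, from plant import robot gives the robot as it stands. The module is installed in compiled form; this text tells all that it offers.
- The arm moves only by the tool move_arm, never from a script. Its argument "deltas" is one flat list of numbers, 7 for each row, row after row: the shift along the tool's x, y, z in m, then the turn, a rotation vector about the tool's x, y, z in rad, then the opening, from 0 (shut) to 1 (fully open). A call has 1 to 12 rows; each row is the pose to reach, as a shift and turn from the pose commanded when the call began, along the tool's axes at that moment; what a row does not reach only later rows make up. A row lasts 1/8 s, in which the tool goes at most 62.5 mm and 10.7 degrees, less where a joint would pass 70% of its speed; a pose out of reach is approached as far as the arm can. A call with a gripper value outside its range is refused whole. The fingers move at their own pace and stop on an object; "squeeze" is the grip in N (left out, the last holds). Time passes only in rows, so rows that repeat a pose let the fingers close. It gives the time, the measured TCP pose, the force, the opening and the grip force at its end, in the units of the state.
- robot.read_state(): the state, without advancing time (a new reading comes with each control period).
- robot.read_camera(name): name is "scene" or "top" or "wrist"; returns (picture, depth): 384x512x3 uint8, red, green, blue; 384x512 float32, m along the optical axis (not along the pixel's ray), 0 where there is no reading.
- robot.camera_model(name): a dict with "K" (3x3 intrinsics, pixels), "k1" (the pictures are not rectified: a ray, as slopes to the right and down, at radius r is drawn at 1 + k1 r^2 times it, then the intrinsics apply), "R" (3x3) and "t" (3): a world point X has camera coordinates R X + t; the wrist camera has in their place "tool_from_camera" (4x4, takes a point from camera to tool coordinates, whose origin is the TCP and whose axes are the flange's). Camera axes: x right, y down, z forward; pixel columns grow to the right and rows downward; lengths in m; the calibration is good to about 2 mm. A picture is of the moment at which its call begins: read the wrist's pose just before it. camera_model takes no time and is no camera call.
- robot.close_job(): hands the job in; it is judged then, once.
Trained networks look in the newest picture that a camera, given by its name, has taken for a name from the list of things; names that differ only in an ending like _2 or _b are one class to them, and where a whole thing is asked for, a point or a joint stands for the part that bears it (a point fixed in the world has none). Each returns a list of dicts, best first, with "confidence" (0 to 1); they miss things now and then, are a little off and sometimes report something else, mostly with a low value. They report only what shows in the picture. A call takes as long as a camera call.
- robot.recognise(camera, label): "uv" ([column, row] in pixels, amid what is visible of it).
The state is a dict: "t": time; "q": joint angles; "dq": joint speeds; "joint_torque": joint torques, N m; "tool_pos": TCP position; "orientation": TCP orientation; "force": force on the tool from outside, world axes, zero at the start; "wrist_torque": the same for the moment, N m; "opening": finger opening in m; "gripper_force": force on a finger pad.
Only numpy, scipy, OpenCV 4.12 (cv2) and the standard library are available. Lean on these libraries where they do the work, as an engineer would, in place of code of your own. Each camera call takes 0.05 s, during which the arm holds its last target. There are 200 camera calls.

## Task

Slide the stop bolt of the assembly jig fully home into its keeper. Then stand the grey tube carrier lengthwise on the jig's plate and press its end gently and squarely against the middle of the bolt, until the black pointer of the sprung crosshead stands within the green band of the scale (a push of about 8 N). Finish while still holding the carrier there with that steady push, upright and flat on the plate, so that a colleague can screw it down; leave the timer, the sample cup and the label roll where they are.

Things in the scene. Friction and masses are not known exactly. Their poses are not given: they have to be found in the camera images.
- jig: fixed assembly jig: dark steel plate 8 mm thick (carrier stands on it), x -145 to 77, y -60 to 46 mm; blue spring housing at its far end, grey sprung crosshead before it. Origin on the worktop below the middle of the gap that the bolt closes. x: pressing direction, from the bare front end of the plate to the bolt; y left; z up. The crosshead begins at x = -9 mm
- bolt_line (a point): point on the bolt's axis, 44 mm above the worktop, in the middle of the 48 mm gap (y -24 to 24 mm) between the keeper post on the right and the bolt's barrel on the left (both 56 mm high); it moves with the crosshead (jig x = 0 at rest). The bolt is a steel rod 12 mm thick along jig y: its pressing face lies 6 mm in front (-x) of this point
- stop_bolt (a joint): travel of the bolt in m along jig -y: 0 drawn back (tip just out of the barrel into the gap), 0.054 fully home in the keeper (end stop). It stays where it is left; sliding takes about 2 N
- bolt_knob (a point): middle of the bolt's black upright knob, a round grip 16 mm thick and 36 mm high, 75 mm above the worktop. It moves with the bolt: at jig y = 116 mm drawn back, 62 mm with the bolt home. Free above, before and behind
- crosshead (a joint): how far the sprung crosshead (with bolt, keeper, black pointer) is pressed back, m along jig +x: 0 at rest, hard stop at 0.024. The spring takes 0.6 N per mm. The pointer moves along the white scale at the plate's right edge; the green band is 0.008 to 0.018 (about 5 to 11 N), red lies beyond, white before
- carrier_mid (a point): centre of the loose, empty grey five-seat tube carrier (31 mm above its underside), about 0.13 to 0.25 kg. 116 mm long along its own y, 28 mm wide along x, 62 mm high; end faces 58 mm from the centre, alike: either may meet the bolt. Grasp it across its width, by the 8 mm high rails along its top and the uprights below
- carrier: the same grey tube carrier; origin at the underside, 1 mm from the middle of the width; y along its length, z up
- timer: white bench timer with blue buttons, 62 x 68 x 24 mm, loose bystander; origin at the middle of its underside
- cup: sample cup with orange lid, 42 mm across, 41 mm high, loose bystander; origin at the middle of its underside
- roll: roll of white labels standing on end, 48 mm across, 52 mm high, loose bystander; origin at the middle of its underside

How it is judged:
On the way, in this order (a step that is already met when the one before it is completed fails the run):
1. the bolt is slid home into its keeper while nothing presses on it (value of joint stop_bolt above 0.048 m and contact force between carrier and stop_bolt below 0.5 N), for 0.2 s.
2. the carrier is pressed steadily against the bolt with the pointer in the green band (value of joint stop_bolt above 0.048 m and value of joint crosshead between 0.0075 and 0.0185 m and contact force between carrier and stop_bolt between 4 and 12.5 N and y of carrier_mid in the frame of jig between -0.012 and 0.012 m and z of carrier_mid in the frame of jig between 0.035 and 0.043 m and angle between carrier's own z axis and vertical below 0.08 rad and angle between the y axis of carrier and the x axis of jig, either way round below 0.14 rad and contact force between the fingers and carrier above 1 N), for 0.5 s.
At the end, for the whole second after the job is handed in: Bolt at least 48 of 54 mm home; fingers still on the carrier, which presses on the bolt with 4 to 12.5 N, crosshead pressed back 7.5 to 18.5 mm; carrier flat on the plate (4 mm, 0.08 rad), within 0.14 rad of the jig's x and 12 mm of its middle line; bystanders within 25 mm (all of step 2 and distance of each of timer, cup, roll from where it was at the start of the episode below 0.025 m); the arm keeps its last pose, push and grip.
It fails at once if the carrier is rammed against the bolt (over 22 N) (contact force between carrier and stop_bolt above 22 N).
It fails at once if a bystander is moved by more than 25 mm (distance of any of timer, cup, roll from where it was at the start of the episode above 0.025 m).
It also fails if it takes over 54 s, if anything falls off the work surface, if the arm or the gripper's body presses on something with over 40 N, if the wrist force passes 120 N, or if a joint passes its speed limit or range.

## Working session

There is one attempt and no reset: what is moved stays moved. The work goes in short steps, Python scripts to look and compute and a tool call to move; the robot and the scene stay as the last step left them, time stands still between calls to the robot, and variables do not carry over. Pictures are saved under pics/ and viewed, at most 10 in all, crops included, and the job is handed in when it is done.

Besides the shell and the picture viewer there is one more tool, called after ">>>" as a command line: name --argument value ..., lists and objects as JSON in quotes. move_arm: Moves the arm, as the interface text tells. Its arguments: {"type":"object","properties":{"deltas":{"type":"array","items":{"type":"number"}},"squeeze":{"type":"number"}},"required":["deltas"]}

```bash
mkdir -p pics; cat > h.py <<'E'
import numpy as np, cv2
from scipy.spatial.transform import Rotation as Rn
from plant import robot
def tw():
    s=robot.read_state(); T=np.eye(4); T[:3,:3]=Rn.from_rotvec(s["orientation"]).as_matrix(); T[:3,3]=s["tool_pos"]; return T
def w_from_c(name,T=None):
    m=robot.camera_model(name)
    if name=="wrist": return (tw() if T is None else T)@np.array(m["tool_from_camera"])
    W=np.eye(4); R=np.array(m["R"]); W[:3,:3]=R.T; W[:3,3]=-R.T@np.array(m["t"]); return W
def slopes(name,uv):
    m=robot.camera_model(name)
    return cv2.undistortPoints(np.array(uv,float).reshape(-1,1,2),np.array(m["K"],float),np.array([m["k1"],0,0,0,0.])).reshape(-1,2)
def pts(name,uv,depth,W):
    s=slopes(name,uv); P=np.c_[s,np.ones(len(s))]*np.array(depth).reshape(-1,1)
    return P@W[:3,:3].T+W[:3,3]
def cloud(name,d,W):
    v,u=np.mgrid[0:384,0:512]; return pts(name,np.c_[u.ravel(),v.ravel()],d.ravel(),W).reshape(384,512,3)
def onplane(name,uv,z,W):
    s=slopes(name,uv); D=np.c_[s,np.ones(len(s))]@W[:3,:3].T; o=W[:3,3]
    return o+D*((z-o[2])/D[:,2])[:,None]
E
cat > a.py <<'E'
from h import *
s=robot.read_state(); print(s["t"],s["orientation"])
for c in ["scene","top"]:
    W=w_from_c(c); im,d=robot.read_camera(c); np.savez(c+".npz",im=im,d=d,W=W)
    cv2.imwrite(f"pics/{c}0.png",cv2.cvtColor(im,cv2.COLOR_RGB2BGR)); C=cloud(c,d,W)
    print(c,W[:3,3])
    for l in ["jig","stop_bolt","bolt_knob","crosshead","carrier","timer","cup","roll"]:
        for r in robot.recognise(c,l)[:2]:
            u,v=np.clip(np.round(r["uv"]).astype(int),0,[511,383]); print(l,round(r["confidence"],2),u,v,C[v,u].round(3))
E
python3 a.py
```

```text
0.0 [-3.07907431e+00 -6.14202833e-01  3.35180724e-04]
scene [-0.31981562 -0.83974673  0.69677597]
jig 0.97 207 186 [0.559 0.159 0.009]
jig 0.17 274 222 [ 0.492 -0.189  0.033]
stop_bolt 0.59 196 166 [0.657 0.322 0.002]
crosshead 0.86 206 176 [0.588 0.192 0.026]
crosshead 0.65 202 184 [0.556 0.18  0.012]
carrier 0.61 276 224 [ 0.502 -0.188  0.021]
timer 0.79 230 205 [ 0.496 -0.011  0.024]
cup 0.63 375 271 [ 0.47  -0.518  0.032]
roll 0.94 333 257 [ 0.448 -0.412  0.039]
top [ 0.32082235 -0.10440697  1.52030098]
jig 0.88 195 189 [0.545 0.148 0.008]
stop_bolt 0.55 167 181 [ 0.582  0.261 -0.005]
crosshead 0.75 183 180 [0.577 0.189 0.034]
carrier 0.67 284 195 [ 0.512 -0.196  0.007]
timer 0.68 238 198 [ 0.504 -0.019  0.017]
cup 0.39 365 199 [ 0.484 -0.501  0.04 ]
roll 0.67 338 200 [ 0.483 -0.396  0.05 ]
```

```bash
python3 - <<'E'
import numpy as np,cv2
a=np.load("top.npz")["im"][140:230,140:300]; b=np.load("scene.npz")["im"][130:260,150:310]
a=cv2.resize(a,None,fx=5,fy=5,interpolation=cv2.INTER_CUBIC); cv2.imwrite("pics/topc.png",a[...,::-1])
b=cv2.resize(b,None,fx=4.5,fy=4.5,interpolation=cv2.INTER_CUBIC); cv2.imwrite("pics/scenec.png",b[...,::-1])
E
```

```text
(no output)
```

View pics/topc.png

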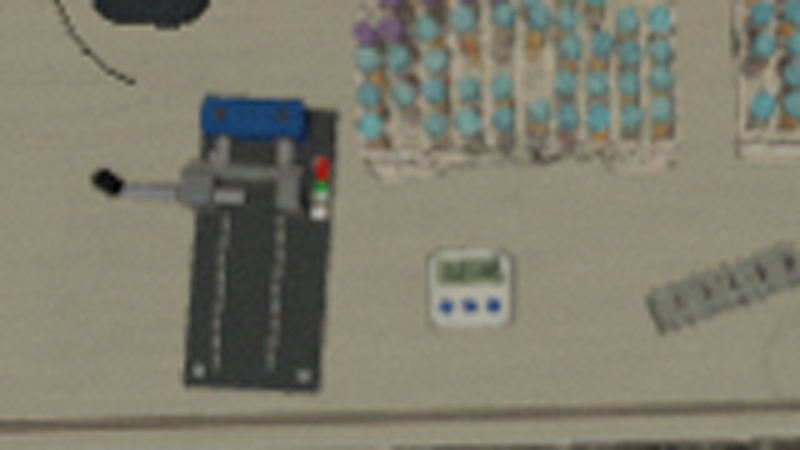

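View pics/scenec.png

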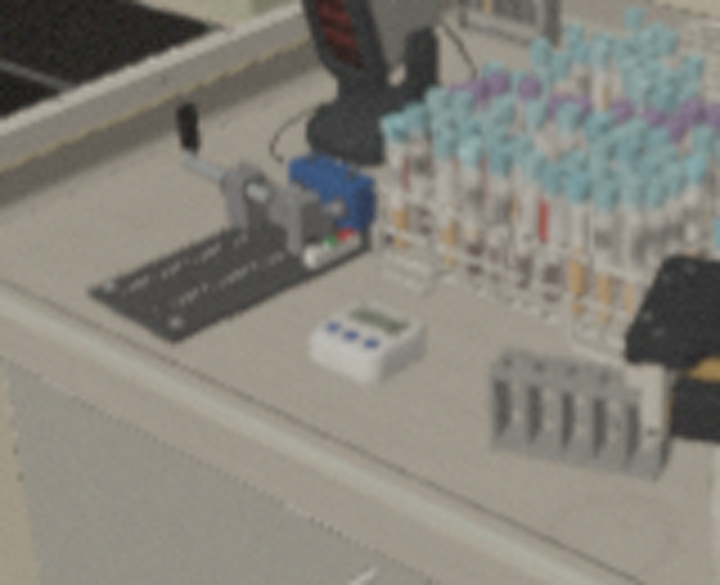

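The top crop shows the plate corners at (185,386), (318,390) and (337,112), the knob at (108,182) with the bolt drawn back, and the timer at (470,288). The carrier runs from (655,315) up to the right. In the scene crop the carrier stands upright at (580,410), with the gripper beyond it.

```bash
cat > b.py <<'E'
from h import *
a=np.load("top.npz"); W=a["W"]; C=cloud("top",a["d"],W)
px=lambda L:[[140+(u+.5)/5-.5,140+(v+.5)/5-.5] for u,v in L]
P=onplane("top",px([(185,386),(318,390),(337,112)]),.008,W)[:,:2]
Q=np.array([(-.145,.046),(-.145,-.06),(.077,-.06)])
q0,p0=Q.mean(0),P.mean(0); z=((P-p0)@[1,1j]); w=((Q-q0)@[1,1j]); th=np.angle((np.conj(w)*z).sum())
R=np.array([[np.cos(th),-np.sin(th)],[np.sin(th),np.cos(th)]]); o=p0-R@q0
print("P",P.round(3).tolist(),"jig",o.round(4),th.round(4),"res",(P-(Q@R.T+o)).round(4).tolist())
K=onplane("top",px([(106,182)]),.093,W)[0]; print("knob seen",K,"pred",o+R@[0,.116])
for n in ["top","scene"]:
    a=np.load(n+".npz"); C=cloud(n,a["d"],a["W"])
    m=(a["d"]>0)&(C[...,2]>.045)&(C[...,2]<.075)&(abs(C[...,0]-.51)<.1)&(abs(C[...,1]+.2)<.1)
    p=C[m][:,:2].astype(np.float32); r=cv2.minAreaRect(p*1000); print(n,len(p),r,p.mean(0),C[m][:,2].mean())
    # knob
    m=(a["d"]>0)&(C[...,2]>.06)&(np.hypot(C[...,0]-K[0],C[...,1]-K[1])<.04); print("knob",C[m].mean(0),C[m][:,2].max() if m.any() else 0)
T=tw(); print(T)
E
python3 b.py
```

```text
P [[0.439, 0.219], [0.433, 0.116], [0.65, 0.1]] jig [0.58   0.1649] -0.0701 res [[0.0003, -0.0015], [0.0021, 0.0012], [-0.0024, 0.0003]]
knob seen [0.58428813 0.26055006 0.093     ] pred [0.58811627 0.28065162]
top 207 ((541.412841796875, -196.09033203125), (135.82701110839844, 185.7993927001953), 0.8270207643508911) [ 0.51411915 -0.19180709] 0.061006774057385686
knob [0.58455125 0.26264687 0.08623245] 0.10161345423250623
scene 300 ((554.5397338867188, -172.93771362304688), (147.17276000976562, 100.77296447753906), 19.087844848632812) [ 0.5047784  -0.18515903] 0.06004842318497669
knob [0.58657054 0.25999515 0.07901769] 0.09331794550422612
[[ 9.23449443e-01  3.83720116e-01  5.65519645e-06  2.30239582e-01]
 [ 3.83720115e-01 -9.23449441e-01 -5.14544589e-05 -5.54079079e-01]
 [-1.45218229e-05  4.96856040e-05 -9.99999999e-01  2.29669512e-01]
 [ 0.00000000e+00  0.00000000e+00  0.00000000e+00  1.00000000e+00]]
```

```bash
cat >> h.py <<'E'
def plan(p,yaw_deg):
    s=robot.read_state(); T=tw(); y=np.radians(yaw_deg)
    G=np.array([[np.cos(y),np.sin(y),0],[np.sin(y),-np.cos(y),0],[0,0,-1]])
    d=T[:3,:3].T@(np.array(p)-T[:3,3]); r=Rn.from_matrix(T[:3,:3].T@G).as_rotvec()
    print("t",round(s["t"],2),"pos",T[:3,3].round(4),"delta",d.round(4),r.round(4),"rows",np.linalg.norm(d)/.0625,np.linalg.norm(r)/.187)
E
python3 - <<'E'
from h import *
print(np.array(robot.camera_model("wrist")["tool_from_camera"]).round(3), robot.camera_model("wrist")["K"])
a=np.load("scene.npz"); C=cloud("scene",a["d"],a["W"])
for y0,y1 in [(.05,.15),(.15,.25),(.25,.35),(.35,.45)]:
    m=(a["d"]>0)&(C[...,1]>y0)&(C[...,1]<y1)&(C[...,0]>.35)&(C[...,0]<.85)&(C[...,2]>.1)
    if m.any(): print(y0,m.sum(),C[m].min(0),C[m].max(0))
plan([.50,-.19,.26],114)
E
```

```text
[[-0.    -0.968 -0.249  0.069]
 [ 1.    -0.    -0.     0.001]
 [ 0.    -0.249  0.968 -0.155]
 [ 0.     0.     0.     1.   ]] [[301.00494277   0.         252.21506658]
 [  0.         301.00494277 192.70480145]
 [  0.           0.           1.        ]]
0.05 183 [0.6056875  0.05035816 0.10110829] [0.83956686 0.07795823 0.13456054]
0.15 586 [0.72212903 0.19054533 0.10044933] [0.84096433 0.24994458 0.19556794]
0.25 160 [0.725023   0.25011421 0.10065447] [0.77386716 0.29024245 0.19695252]
t 0.9 pos [ 0.2302 -0.5541  0.2297] delta [ 0.3888 -0.2327 -0.0303] [ 0.0000e+00  1.0000e-04 -1.5959e+00] rows 7.266258634716974 8.533978113207842
```

>>> move_arm --deltas '[0.389,-0.233,-0.03,0,0,-1.596,1,0.389,-0.233,-0.03,0,0,-1.596,1,0.389,-0.233,-0.03,0,0,-1.596,1,0.389,-0.233,-0.03,0,0,-1.596,1,0.389,-0.233,-0.03,0,0,-1.596,1,0.389,-0.233,-0.03,0,0,-1.596,1,0.389,-0.233,-0.03,0,0,-1.596,1,0.389,-0.233,-0.03,0,0,-1.596,1,0.389,-0.233,-0.03,0,0,-1.596,1,0.389,-0.233,-0.03,0,0,-1.596,1,0.389,-0.233,-0.03,0,0,-1.596,1]'

```text
t: 2.28
tool_pos: [0.4999, -0.1899, 0.2596]
orientation: [-1.714, -2.633, -0.0]
force: [-1.0, -0.3, -0.3]
opening: 0.0934
gripper_force: 0.0
```

```bash
cat > c.py <<'E'
from h import *
W=w_from_c("wrist"); im,d=robot.read_camera("wrist"); np.savez("w1.npz",im=im,d=d,W=W)
cv2.imwrite("pics/w1.png",im[...,::-1]); C=cloud("wrist",d,W)
m=(d>0)&(C[...,2]>.052)&(C[...,2]<.072)&(np.hypot(C[...,0]-.51,C[...,1]+.195)<.11)
m=m.astype(np.uint8); n,L,st,_=cv2.connectedComponentsWithStats(m)
for k in range(1,n):
    if st[k,4]>200:
        p=C[L==k]; print(st[k],cv2.minAreaRect((p[:,:2]*1000).astype(np.float32)),np.median(p,0))
plan([.54,.24,.26],86)
E
python3 c.py
```

```text
[ 237  130   32   94 1612] ((502.5611572265625, -194.83914184570312), (27.976377487182617, 113.30332946777344), 17.936946868896484) [ 0.50200464 -0.19137254  0.061886  ]
t 2.33 pos [ 0.4999 -0.19    0.2596] delta [ 0.377   0.2106 -0.0004] [ 0.     -0.      0.4862] rows 6.909520302230335 2.600254788957913
```

View pics/w1.png

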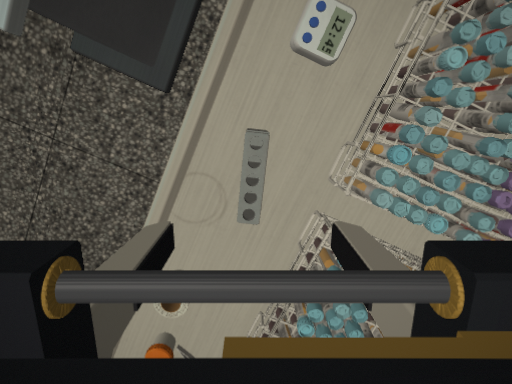

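>>> move_arm --deltas '[0.34,0.194,0,0,0,0.486,1,0.34,0.194,0,0,0,0.486,1,0.34,0.194,0,0,0,0.486,1,0.34,0.194,0,0,0,0.486,1,0.34,0.194,0,0,0,0.486,1,0.34,0.194,0,0,0,0.486,1,0.34,0.194,0,0,0,0.486,0.6,0.34,0.194,0,0,0,0.486,0.6]'

```text
t: 3.32
tool_pos: [0.5387, 0.2014, 0.2593]
orientation: [-2.293, -2.147, 0.0]
force: [0.0, -0.1, -0.2]
opening: 0.0778
gripper_force: 0.0
```

```bash
cat > d.py <<'E'
from h import *
W=w_from_c("wrist"); im,d=robot.read_camera("wrist"); np.savez("w2.npz",im=im,d=d,W=W)
cv2.imwrite("pics/w2.png",im[...,::-1]); C=cloud("wrist",d,W)
for l in ["bolt_knob","stop_bolt","crosshead"]:
    for r in robot.recognise("wrist",l)[:2]:
        u,v=np.clip(np.round(r["uv"]).astype(int),0,[511,383]); print(l,r["confidence"],u,v,C[v,u].round(3))
m=(d>0)&(C[...,2]>.085)&(C[...,2]<.1)&(np.hypot(C[...,0]-.585,C[...,1]-.26)<.04); print(m.sum(),C[m].mean(0),C[m].min(0),C[m].max(0))
plan([.585,.26,.2],86)
E
python3 d.py
```

```text
bolt_knob 0.58 292 134 [0.59  0.245 0.049]
stop_bolt 0.6 294 132 [0.592 0.247 0.05 ]
crosshead 0.72 293 182 [0.589 0.185 0.047]
189 [0.58985783 0.26430646 0.09261185] [0.58225625 0.25707415 0.08584922] [0.59742357 0.2715405  0.09496037]
t 3.52 pos [0.5391 0.1985 0.2596] delta [0.0646 0.0415 0.0596] [-0.      0.0004  0.0008] rows 1.5553607206855675 0.004871639897944217
```

View pics/w2.png

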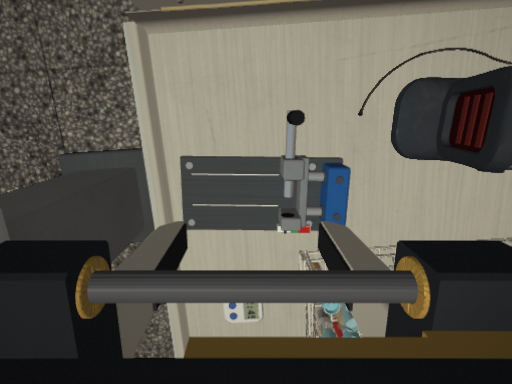

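```bash
cat > e.py <<'E'
from h import *
W=np.load("w2.npz")["W"]
P=onplane("wrist",[(180,157),(343,157),(182,231)],.008,W)[:,:2]
Q=np.array([(-.145,.046),(.077,.046),(-.145,-.06)])
q0,p0=Q.mean(0),P.mean(0); z=((P-p0)@[1,1j]); w=((Q-q0)@[1,1j]); th=np.angle((np.conj(w)*z).sum())
R=np.array([[np.cos(th),-np.sin(th)],[np.sin(th),np.cos(th)]]); o=p0-R@q0
print("jig",o.round(4),th.round(4),"res",(P-(Q@R.T+o)).round(4).tolist())
print("knob in jig",R.T@(np.array([.590,.2643])-o),"home",o+R@[0,.062])
plan([.59,.264,.075],86)
E
python3 e.py
```

```text
jig [0.5826 0.1652] -0.069 res [[0.0016, -0.0001], [0.0, 0.0007], [-0.0016, -0.0007]]
knob in jig [0.00055647 0.09932677] home [0.58687172 0.22710039]
t 3.52 pos [0.5391 0.1985 0.2596] delta [0.069  0.0463 0.1846] [-0.      0.0004  0.0008] rows 3.2388004841067404 0.004871639897944217
```

>>> move_arm --deltas '[0.069,0.046,0.06,0,0,0,0.6,0.069,0.046,0.1,0,0,0,0.6,0.069,0.046,0.14,0,0,0,0.6,0.069,0.046,0.185,0,0,0,0.6,0.069,0.046,0.185,0,0,0,0.6,0.069,0.046,0.185,0,0,0,0,0.069,0.046,0.185,0,0,0,0,0.069,0.046,0.185,0,0,0,0,0.069,0.046,0.185,0,0,0,0]' --squeeze 10

```text
t: 4.65
tool_pos: [0.5901, 0.2659, 0.0758]
orientation: [2.294, 2.145, 0.002]
force: [-0.7, 0.5, 0.4]
opening: 0.0206
gripper_force: 0.0
```

>>> move_arm --deltas '[0,0,0,0,0,0,0,0,0,0,0,0,0,0,-0.008,0,0,0,0,0,0,-0.016,0,0,0,0,0,0,-0.024,0,0,0,0,0,0,-0.031,0,0,0,0,0,0,-0.036,0,0,0,0,0,0,-0.038,0,0,0,0,0,0,-0.038,0,0,0,0,0,0]'

```text
t: 5.78
tool_pos: [0.5873, 0.2289, 0.0754]
orientation: [-2.294, -2.145, -0.005]
force: [1.3, 6.9, 4.0]
opening: 0.0157
gripper_force: 10.0
```

>>> move_arm --deltas '[-0.002,0,0,0,0,0,0,-0.004,0,0,0,0,0,0,-0.004,0,0,0,0,0,0]'

```text
t: 6.15
tool_pos: [0.587, 0.2268, 0.0754]
orientation: [-2.292, -2.145, -0.008]
force: [1.1, 15.1, 2.7]
opening: 0.0156
gripper_force: 10.0
```

>>> move_arm --deltas '[-0.002,0,0,0,0,0,0.5,-0.002,0,0,0,0,0,0.5,-0.002,0,0,0,0,0,0.5,-0.002,0,0,0,0,0,0.5,-0.002,0,-0.06,0,0,0,0.5,-0.03,-0.02,-0.12,0,0,0,0.5,-0.03,-0.045,-0.18,0,0,0,0.6,-0.03,-0.045,-0.18,0,0,0,0.8]'

```text
t: 7.15
tool_pos: [0.5413, 0.1972, 0.261]
orientation: [2.292, 2.143, 0.013]
force: [0.7, 0.3, 0.1]
opening: 0.0612
gripper_force: 0.0
```

```bash
cat > f.py <<'E'
from h import *
W=w_from_c("wrist"); im,d=robot.read_camera("wrist"); np.savez("w3.npz",im=im,d=d,W=W)
cv2.imwrite("pics/w3.png",im[...,::-1]); C=cloud("wrist",d,W)
m=(d>0)&(C[...,2]>.085)&(C[...,2]<.1)&(np.hypot(C[...,0]-.587,C[...,1]-.227)<.04); print(m.sum(),C[m].mean(0),C[m].min(0),C[m].max(0))
plan([.5026,-.1948,.2],108); plan([.5026,-.1948,.05],108)
E
python3 f.py
```

```text
174 [0.58727257 0.22795716 0.09251325] [0.5799203  0.2197769  0.08543363] [0.59494469 0.2351118  0.09470572]
t 7.2 pos [0.5408 0.1972 0.2593] delta [-0.3938 -0.0123  0.0584] [ 0.0069 -0.001  -0.3811] rows 6.372387650606802 2.0384436829751444
t 7.2 pos [0.5408 0.1972 0.2593] delta [-0.3941 -0.0133  0.2084] [ 0.0069 -0.001  -0.3811] rows 7.136015382075808 2.0384436829751444
```

View pics/w3.png

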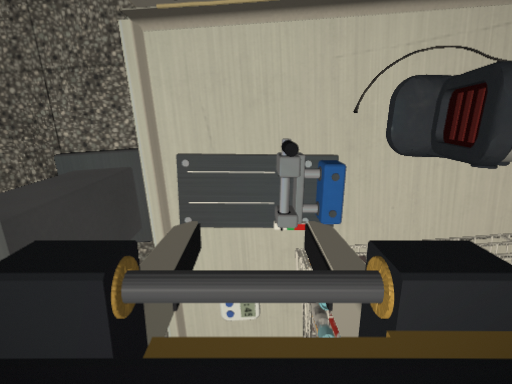

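```bash
cat > g.py <<'E'
from h import *
for n in ["w1","top","scene"]:
    a=np.load(n+".npz"); C=cloud("wrist" if n=="w1" else n,a["d"],a["W"]).reshape(-1,3)[a["d"].ravel()>0]
    y=np.radians(108); X=np.c_[(C[:,:2]-[.4992,-.1843])@[np.cos(y),np.sin(y)],(C[:,:2]-[.4992,-.1843])@[np.sin(y),-np.cos(y)],C[:,2]]
    m=(abs(X[:,0])<.09)&(X[:,1]>.03)&(X[:,1]<.2)&(X[:,2]>.07)&(X[:,2]<.19)
    p=X[m]
    for lo in [-.09,-.04,0,.04]:
        q=p[(p[:,0]>lo)&(p[:,0]<lo+.05)]
        if len(q): print(n,lo,len(q),"ymin pctl",np.percentile(q[:,1],[0,2,10]).round(3),"z",q[:,2].max().round(3))
plan([.4992,-.1843,.2],108)
E
python3 g.py
```

```text
w1 -0.09 262 ymin pctl [0.088 0.089 0.092] z 0.127
w1 -0.04 2931 ymin pctl [0.107 0.113 0.119] z 0.136
w1 0 4445 ymin pctl [0.112 0.119 0.124] z 0.136
w1 0.04 3123 ymin pctl [0.124 0.129 0.135] z 0.133
top -0.09 117 ymin pctl [0.09  0.092 0.098] z 0.136
top -0.04 214 ymin pctl [0.109 0.112 0.119] z 0.141
top 0 259 ymin pctl [0.113 0.118 0.124] z 0.136
top 0.04 177 ymin pctl [0.127 0.128 0.134] z 0.136
scene -0.09 73 ymin pctl [0.096 0.097 0.099] z 0.13
scene -0.04 472 ymin pctl [0.105 0.113 0.119] z 0.137
scene 0 376 ymin pctl [0.111 0.118 0.123] z 0.135
scene 0.04 281 ymin pctl [0.121 0.13  0.135] z 0.133
t 7.2 pos [0.5408 0.1972 0.2593] delta [-0.3835 -0.0164  0.0584] [ 0.0069 -0.001  -0.3811] rows 6.212715788473445 2.0384436829751444
```

>>> move_arm --deltas '[-0.384,-0.016,0.058,0.007,0,-0.381,0.7,-0.384,-0.016,0.058,0.007,0,-0.381,0.7,-0.384,-0.016,0.058,0.007,0,-0.381,0.7,-0.384,-0.016,0.058,0.007,0,-0.381,0.7,-0.384,-0.016,0.058,0.007,0,-0.381,0.7,-0.384,-0.016,0.058,0.007,0,-0.381,0.7,-0.384,-0.016,0.058,0.007,0,-0.381,0.7,-0.384,-0.016,0.058,0.007,0,-0.381,0.7,-0.384,-0.016,0.058,0.007,0,-0.381,0.7]'

```text
t: 8.32
tool_pos: [0.4978, -0.1844, 0.1955]
orientation: [-1.842, -2.536, 0.007]
force: [0.6, -0.1, -0.0]
opening: 0.0647
gripper_force: 0.0
```

```bash
python3 -c "
from h import *
plan([.4992,-.1843,.042],108)"
```

```text
t 8.32 pos [ 0.4978 -0.1844  0.1955] delta [-0.0008  0.0026  0.1535] [-0.008  -0.0029 -0.    ] rows 2.4568505977693254 0.04536953927736388
```

>>> move_arm --deltas '[0,0.001,0.05,-0.007,0,0,0.7,0,0.001,0.1,-0.007,0,0,0.7,0,0.001,0.13,-0.007,0,0,0.7,0,0.001,0.155,-0.007,0,0,0.7,0,0.001,0.155,-0.007,0,0,0.7,0,0.001,0.155,-0.007,0,0,0,0,0.001,0.155,-0.007,0,0,0,0,0.001,0.155,-0.007,0,0,0,0,0.001,0.155,-0.007,0,0,0,0,0.001,0.155,-0.007,0,0,0,0,0.001,0.155,-0.007,0,0,0]' --squeeze 25

```text
t: 9.7
tool_pos: [0.4983, -0.1852, 0.0421]
orientation: [-1.847, -2.541, -0.002]
force: [0.3, 1.4, 4.5]
opening: 0.0275
gripper_force: 25.0
```

```bash
python3 -c "
from h import *
plan([.4878,.1717,.152],176.05)"
```

```text
t 9.7 pos [ 0.4983 -0.1852  0.0421] delta [ 0.3428  0.1003 -0.1095] [ 1.2000e-03 -3.0000e-04 -1.1879e+00] rows 5.977701695009681 6.352431115994055
```

>>> move_arm --deltas '[0,0,-0.03,0,0,0,0,0,0,-0.07,0,0,0,0,0,0,-0.11,0,0,0,0,0.343,0.1,-0.11,0,0,-1.188,0,0.343,0.1,-0.11,0,0,-1.188,0,0.343,0.1,-0.11,0,0,-1.188,0,0.343,0.1,-0.11,0,0,-1.188,0,0.343,0.1,-0.11,0,0,-1.188,0,0.343,0.1,-0.11,0,0,-1.188,0,0.343,0.1,-0.11,0,0,-1.188,0,0.343,0.1,-0.11,0,0,-1.188,0,0.343,0.1,-0.11,0,0,-1.188,0]'

```text
t: 11.2
tool_pos: [0.4869, 0.1713, 0.1516]
orientation: [-0.112, -3.138, -0.001]
force: [-0.3, 0.3, -2.2]
opening: 0.0271
gripper_force: 25.0
```

```bash
cat > k.py <<'E'
from h import *
W=w_from_c("wrist"); im,d=robot.read_camera("wrist"); np.savez("w4.npz",im=im,d=d,W=W); cv2.imwrite("pics/w4.png",im[...,::-1])
b,_=robot.read_camera("scene"); cv2.imwrite("pics/s4.png",cv2.resize(b[110:240,140:300],None,fx=4.5,fy=4.5,interpolation=cv2.INTER_CUBIC)[...,::-1])
s=robot.read_state(); print(s["opening"],s["gripper_force"],s["force"]); plan([.4878,.1717,.055],176.05)
E
python3 k.py
```

```text
0.027619298913951245 24.998384714126587 [ 0.56630949 -0.585175   -1.64346434]
t 11.3 pos [0.4871 0.1712 0.1519] delta [-0.0007  0.0004  0.0969] [ 0.0011 -0.0007 -0.0021] rows 1.5503573500475776 0.013265303537385332
```

View pics/s4.png

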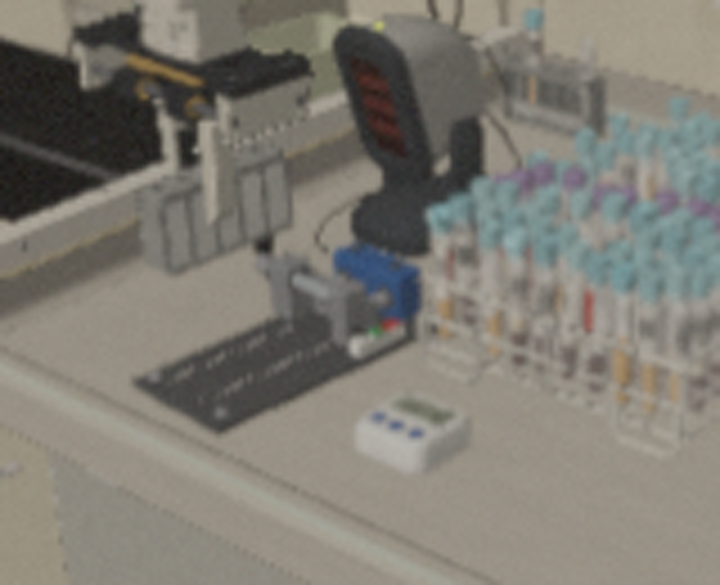

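View pics/w4.png

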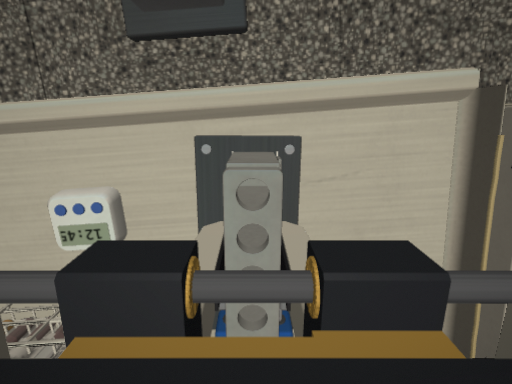

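```bash
cat > l.py <<'E'
from h import *
a=np.load("w4.npz"); W=a["W"]; C=cloud("wrist",a["d"],W); th=-.069
R=np.array([[np.cos(th),-np.sin(th)],[np.sin(th),np.cos(th)]]); o=np.array([.5826,.1652])
J=lambda X:(np.asarray(X)[...,:2]-o)@R
print("corners",J(onplane("wrist",[(195,136.5),(300.5,136.5)],.008,W)).round(4))
m=(a["d"]>0)&(C[...,2]>.155)&(C[...,2]<.185)
m[250:]=False; m[:,:200]=False; m[:,310:]=False
p=J(C[m]); print(m.sum(),cv2.minAreaRect((p*1000).astype(np.float32)),np.median(C[m][:,2]))
E
python3 l.py
```

```text
corners [[-0.1441 -0.057 ]
 [-0.1439  0.0462]]
5149 ((-119.93463897705078, -0.889068603515625), (44.96562576293945, 56.6934700012207), 0.5013942718505859) 0.17125207139949283
```

>>> move_arm --deltas '[0,0,0.05,0,0,0,0,0,0,0.085,0,0,0,0,0,0,0.096,0,0,0,0,0,0,0.099,0,0,0,0,0,0,0.099,0,0,0,0,0,0,0.099,0,0,0,0]'

```text
t: 12.05
tool_pos: [0.4884, 0.1723, 0.0547]
orientation: [0.108, 3.137, 0.003]
force: [0.3, 0.4, -1.9]
opening: 0.0279
gripper_force: 25.0
```

>>> move_arm --deltas '[0,0,0.001,0,0,0,0,0,0,0.002,0,0,0,0,0,0,0.002,0,0,0,0,0,0,0.002,0,0,0,0]'

```text
t: 12.55
tool_pos: [0.4871, 0.172, 0.0511]
orientation: [-0.108, -3.139, -0.002]
force: [-0.1, -0.3, -1.9]
opening: 0.0279
gripper_force: 25.0
```

>>> move_arm --deltas '[0,0,0.001,0,0,0,0,0,0,0.001,0,0,0,0,0,0,0.001,0,0,0,0]'

```text
t: 12.92
tool_pos: [0.4872, 0.1721, 0.0502]
orientation: [-0.108, -3.14, -0.002]
force: [0.5, -0.5, -2.1]
opening: 0.0277
gripper_force: 25.0
```

>>> move_arm --deltas '[0,0,0.001,0,0,0,0,0,0,0.002,0,0,0,0,0,0,0.002,0,0,0,0]'

```text
t: 13.3
tool_pos: [0.4875, 0.1724, 0.0499]
orientation: [0.108, 3.14, 0.003]
force: [-8.3, 0.1, 15.7]
opening: 0.0274
gripper_force: 25.0
```

>>> move_arm --deltas '[0,0,-0.001,0,0,0,0,0,0,-0.001,0,0,0,0,0,0,-0.001,0,0,0,0]'

```text
t: 13.68
tool_pos: [0.4875, 0.1723, 0.05]
orientation: [0.108, 3.139, 0.003]
force: [-4.1, 0.4, 7.6]
opening: 0.0278
gripper_force: 25.0
```

>>> move_arm --deltas '[0,0,-0.0005,0,0,0,0,-0.003,0,-0.0005,0,0,0,0,-0.006,0,-0.0005,0,0,0,0,-0.009,0,-0.0005,0,0,0,0,-0.012,0,-0.0005,0,0,0,0,-0.014,0,-0.0005,0,0,0,0,-0.014,0,-0.0005,0,0,0,0]'

```text
t: 14.55
tool_pos: [0.5005, 0.1713, 0.05]
orientation: [-0.108, -3.138, -0.002]
force: [-7.3, 1.1, 8.3]
opening: 0.0277
gripper_force: 25.0
```

>>> move_arm --deltas '[0,0,-0.0008,0,0,0,0,0,0,-0.0008,0,0,0,0,0,0,-0.0008,0,0,0,0]'

```text
t: 14.92
tool_pos: [0.501, 0.1709, 0.05]
orientation: [-0.108, -3.139, -0.002]
force: [-0.1, 1.3, -2.4]
opening: 0.0278
gripper_force: 25.0
```

>>> move_arm --deltas '[-0.002,0,0,0,0,0,0,-0.004,0,0,0,0,0,0,-0.006,0,0,0,0,0,0,-0.008,0,0,0,0,0,0,-0.01,0,0,0,0,0,0,-0.01,0,0,0,0,0,0,-0.01,0,0,0,0,0,0]'

```text
t: 15.8
tool_pos: [0.5109, 0.1704, 0.0503]
orientation: [-0.108, -3.139, -0.002]
force: [-2.0, -0.3, -1.8]
opening: 0.0271
gripper_force: 25.0
```

>>> move_arm --deltas '[-0.002,0,0,0,0,0,0,-0.004,0,0,0,0,0,0,-0.006,0,0,0,0,0,0,-0.008,0,0,0,0,0,0,-0.009,0,0,0,0,0,0,-0.01,0,0,0,0,0,0,-0.01,0,0,0,0,0,0,-0.01,0,0,0,0,0,0]'

```text
t: 16.8
tool_pos: [0.5203, 0.1697, 0.0502]
orientation: [-0.108, -3.138, -0.002]
force: [-7.2, 0.3, 2.2]
opening: 0.0275
gripper_force: 25.0
```

```bash
cat > n.py <<'E'
from h import *
s=robot.read_state(); print(s["t"],s["force"])
for n in ["top","scene"]:
    a=np.load(n+".npz"); im,d=robot.read_camera(n); C=cloud(n,d,a["W"])
    C0=cloud(n,a["d"],a["W"])
    for c,dd,cy in [(C0,a["d"],.262),(C,d,.228)]:
        m=(dd>0)&(c[...,2]>.065)&(c[...,2]<.1)&(abs(c[...,0]-.595)<.035)&(abs(c[...,1]-cy)<.022); print(n,m.sum(),np.median(c[m],0) if m.any() else 0)
    if n=="scene": cv2.imwrite("pics/s5.png",cv2.resize(im[140:220,170:270],None,fx=7,fy=7,interpolation=cv2.INTER_CUBIC)[...,::-1])
E
python3 n.py
```

```text
16.8 [-7.19357793  0.2684205   2.21723708]
top 21 [0.58481735 0.26062861 0.08959712]
top 0 0
scene 39 [0.58615083 0.25988502 0.08374786]
scene 0 0
```

View pics/s5.png

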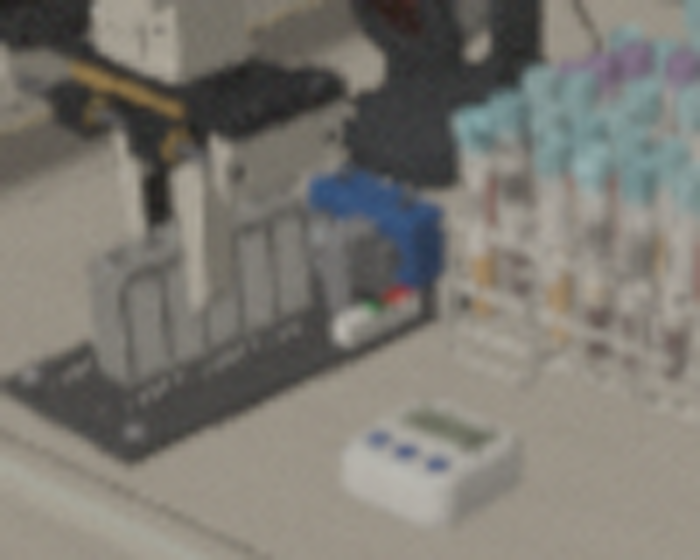

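>>> move_arm --deltas '[0,0,0,0,0,0,0,0,0,0,0,0,0,0,0,0,0,0,0,0,0,0,0,0,0,0,0,0,0,0,0,0,0,0,0,0,0,0,0,0,0,0,0,0,0,0,0,0,0]'

```text
t: 17.77
tool_pos: [0.5202, 0.1697, 0.0501]
orientation: [-0.108, -3.138, -0.002]
force: [-7.0, -0.2, 1.6]
opening: 0.0279
gripper_force: 25.0
```

```bash
cat > o.py <<'E'
from h import *
# crosshead shift: keeper's top (z ~56 mm) colour patch, start vs now, scene camera template match
a=np.load("scene.npz"); im,d=robot.read_camera("scene"); W=a["W"]
c=[np.array([.5826,.1652,0])+Rn.from_euler("z",-.069).apply([x,-.035,.045]) for x in (0,.01)]
m=robot.camera_model("scene"); f=lambda p:cv2.projectPoints(np.array([p]),cv2.Rodrigues(np.array(m["R"]))[0],np.array(m["t"]),np.array(m["K"]),np.array([m["k1"],0,0,0,0.]))[0].ravel()
u0,u1=f(c[0]),f(c[1]); print("10mm =",u1-u0)
u,v=u0.round().astype(int); g0=cv2.cvtColor(a["im"],cv2.COLOR_RGB2GRAY); g1=cv2.cvtColor(im,cv2.COLOR_RGB2GRAY)
k=4
G0,G1=[cv2.resize(g,None,fx=k,fy=k,interpolation=cv2.INTER_CUBIC) for g in (g0,g1)]
def match(cu,cv_,h,w):
    t=G0[(cv_-h)*k:(cv_+h)*k,(cu-w)*k:(cu+w)*k]; r=cv2.matchTemplate(G1[(cv_-h-8)*k:(cv_+h+8)*k,(cu-w-8)*k:(cu+w+8)*k],t,cv2.TM_CCOEFF_NORMED)
    _,b,_,l=cv2.minMaxLoc(r); return b,(np.array(l)/k-8)
print("keeper",match(u,v+2,8,6)); t=[230,206]; print("timer",match(*t,10,14))
b=np.hstack([cv2.resize(x[150:200,190:230],None,fx=10,fy=10,interpolation=cv2.INTER_CUBIC) for x in (a["im"],im)]); cv2.imwrite("pics/cmp.png",b[...,::-1])
E
python3 o.py
```

```text
10mm = [ 2.21889763 -0.98884239]
keeper (0.7092456817626953, array([ 2.75, -0.75]))
timer (0.9960530400276184, array([0., 0.]))
```

View pics/cmp.png

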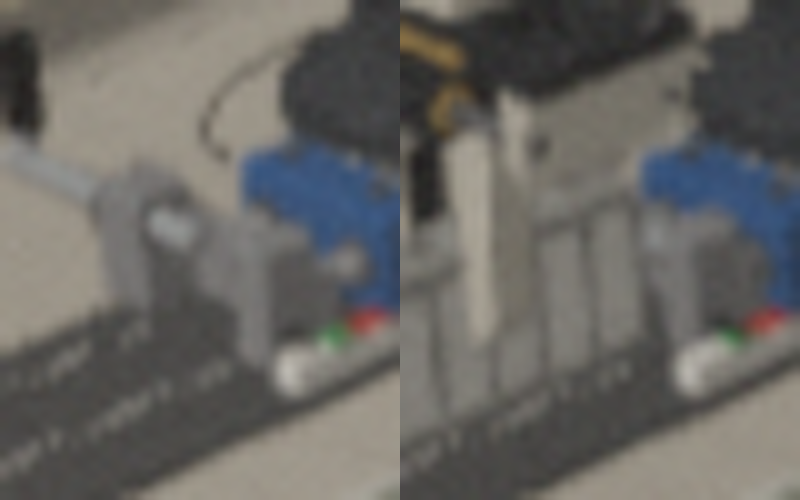

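The keeper has shifted about 2.7 px, from column 240 to about 267 in the comparison. That is roughly 12 mm, which agrees with the 7 N reading and the arm position. The timer has not moved.

```bash
python3 -c "
from plant import robot
print(robot.close_job())"
```

```text
the job is handed in; nothing more can be done
None
```

I handed the job in at about 18 s of the 54 s allowed; it returned no verdict. The bolt is home (about 53 of 54 mm), and the arm is still holding the carrier upright on the plate against the bolt at about 7 N, with the crosshead pressed back about 12 mm. That is within the green band by my measurements, though the pointer itself was too blurred to read directly. The timer has not moved, and I touched neither the cup nor the roll, though I did not re-measure those two.

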